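# Fill the jar and bring it to the notch

### The arm

A 6-joint arm with a two-finger parallel gripper is mounted at the origin on a cart in front of the work surface, level with it; the furniture and walls round the work are solid. World frame = base frame: x ahead of the robot, y to its left, z up, the work surface at z = 0. Lengths are in mm, angles in rad, forces in N, time in s.
With the tool pointing down it reaches from about 350 to 875 mm from the base axis. Payload 4.2 kg.
Tool frame: the origin (TCP) lies between the finger pads; the fingertips stand 14 mm ahead of it and the grasp point (between the pads) lies 5 mm behind it; z points along the fingers, y is the line along which they close (so a half turn about z gives the same grasp; the last joint's range is limited). The gripper opens to 85 mm and grips with 20 to 120 N. Pads are 22 mm wide; open, the fingers measure 114 mm over their backs; the gripper's body (76 mm by 85 mm) begins 54 mm behind the grasp point. The pads swing forward as they close: fully open they stand 13 mm farther back than shut.
Start: joints at [-0.93, 0.385, 0.008, 0, -1.194, -0.259], TCP at [232.883, -579.97, 245.312] pointing down, gripper open.
Joint ranges: [-3.14, 3.14], [-1.21, 2.06], [-1.07, 1.41], [-3.16, 2.05], [-2.99, -0.16], [-3.1, 3.1]. Speed limits (rad/s): [2.79, 2.79, 3.14, 3.14, 3.14, 3.14].

### API

Orientations are given as a unit quaternion [x, y, z, w].
In Python, from bench import * gives the robot as it stands.
- The arm moves only by the tool carry_out, never from a script. Its argument "motion" is a list of rows, each a list of 7 numbers: the turn, a rotation vector about the tool's x, y, z in rad, then the shift along the tool's x, y, z in mm, then the opening, from -1 (shut) to 1 (fully open), so that 0 is half open. A call has 1 to 5 rows; each row is the pose to reach, as a shift and turn from the pose commanded when the call began, along the tool's axes at that moment; what a row does not reach only later rows make up. A row lasts 1/8 s, in which the tool goes at most 62.5 mm and 10.7 degrees, less where a joint would pass 70% of its speed; a pose out of reach is approached as far as the arm can. A call with a gripper value outside its range is refused whole. The fingers move at their own pace and stop on an object; the grip force is fixed at half the most. Time passes only in rows, so rows that repeat a pose let the fingers close. It gives the time, the measured TCP pose, the force, the opening and the grip force at its end, in the units of the state.
- read_state(): the state, without advancing time (a new reading comes with each control period).
- get_image(name): name is "scene" or "top" or "wrist"; returns a dict with "color" (420x560x3 uint8, blue, green, red), "mtx" (3x3 intrinsics, pixels), "k1" (the pictures are not rectified: a ray, as slopes to the right and down, at radius r is drawn at 1 + k1 r^2 times it, then the intrinsics apply), "position" and "orientation" of the camera in the world. Camera axes: x right, y down, z forward; pixel columns grow to the right and rows downward; lengths in mm; the calibration is good to about 2 mm. A picture is of the moment at which its call begins. There is no depth.
- job_done(): hands the job in; it is judged then, once.
The state is a dict: "clock": time; "joints": joint angles; "joint_vel": joint speeds; "joint_efforts": joint torques, N m; "position": TCP position; "ee_rot": TCP orientation; "contact_force": force on the tool from outside, world axes, zero at the start; "wrist_torque": the same for the moment, N m; "gripper_width": finger opening in mm; "grasp_force": force on a finger pad.
Only numpy, scipy, OpenCV 4.12 (cv2) and the standard library are available. Lean on these libraries where they do the work, as an engineer would, in place of code of your own. Each camera call takes 0.05 s, during which the arm holds its last target. There are 200 camera calls.

### The job

Tip the five steel spacers out of the scoop through the funnel into the jar below it, and put the empty scoop back down upright on the table. Then take the carriage by its grip post and slide it along the rods, with the jar on it, until the spring ball clicks into the notch between the two ridges of the notch block. Finish while still gripping the post, holding the carriage at rest in the notch: do not let go at the end.

Things in the scene. Friction and masses are not known exactly. Their poses are not given: they have to be found in the camera images.
- station: Slide station, fixed: dark steel base plate 110 x 450 x 10 mm, two guide rods along its y axis, low end blocks, and at its +y end an upright rod (122 mm above the table, 78 mm from the funnel axis) that carries the funnel. Origin: underside of the plate, midway between the end blocks (plate from y = -202 to +248 mm). Yaw at most 0.2 rad.
- funnel_mouth (a point): Centre of the top rim of the fixed aluminium funnel, 160 mm above the table: rim radius 50 mm outside, 2.5 mm wall; a cone 50 mm tall, about 57 degrees steep, then a stem 30 mm wide inside that ends 92 mm above the table, 8 mm above the jar's rim.
- carriage (a joint): Carriage position along the rods, m: 0 (start, within 4 mm) = jar under the funnel; grows along the station's -y axis to the end stop at 0.155. The carriage is an aluminium deck 50 x 180 mm, top 34 mm above the table. About 1.5 N of friction; it stays where it is left except at the notch.
- jar: Narrow clear jar fixed upright on the carriage, 43 mm outside, 38 mm inside, 50 mm tall; its rim is 84 mm above the table. Origin: centre of its underside.
- jar_in (a point): Centre of the jar's inner floor, 37 mm above the table.
- grip_post: Black round grip post upright on the carriage, 18 mm diameter, 56 mm tall, top 90 mm above the table, for moving the carriage by hand; fixed to the carriage 140 mm from the jar, on the station's -y side of it. Origin: its foot, on the deck.
- post_grip (a point): Point on the grip post's axis to hold it at, 70 mm above the table.
- ball_point (a point): Centre of the 8 mm steel spring ball (when sprung out) in the carriage's edge on the station's -x side, midway along the deck, 29 mm above the table; moves with the carriage. The ball meets the first ridge about 11 mm before the notch: the push rises to about 7 N, ends as the ball passes the ridge 5 mm before the notch, then the ball drops in and centres itself.
- notch_block: Aluminium block 14 x 40 x 26 mm fixed on the base plate on the station's -x side, axes as the station's, top 36 mm above the table. Its place along the rods differs from run to run. On its face toward the carriage two upright round steel ridges (6 mm diameter, 10 mm apart along y) leave a notch between them; a short black line on its top marks the notch.
- notch (a point): The notch: the ball's centre is at this y (station frame; x may differ by 1 mm) when it sits between the two ridges. Reached at a carriage value between 0.07 and 0.11. About 7 N pushes the ball on, out over the second ridge.
- scoop: Loose steel scoop, 140 g, 102 mm long (x), 50 wide (y), walls 26 high. Open -x end: the last 30 mm of floor rise as a 0.2 rad ramp to a lip at x = -56, 10 mm above the underside. Black fin handle over its middle: 30 long (x), 14 thick (y), 29 to 66 mm above the underside; pinch across y. Origin: underside, below the fin. Spacers slide out when the lip is dipped about 40 degrees.
- spacer0: One of the five plain smooth steel spacers in the scoop, a short cylinder 12 mm in diameter and 12 mm long, 11 g. Origin: centre of one end face.
- spacer1: One of the five plain smooth steel spacers in the scoop, a short cylinder 12 mm in diameter and 12 mm long, 11 g. Origin: centre of one end face.
- spacer2: One of the five plain smooth steel spacers in the scoop, a short cylinder 12 mm in diameter and 12 mm long, 11 g. Origin: centre of one end face.
- spacer3: One of the five plain smooth steel spacers in the scoop, a short cylinder 12 mm in diameter and 12 mm long, 11 g. Origin: centre of one end face.
- spacer4: One of the five plain smooth steel spacers in the scoop, a short cylinder 12 mm in diameter and 12 mm long, 11 g. Origin: centre of one end face.
Mind the look-alikes: they are no part of the job. What is shaped like the scoop but green or turquoise is not meant.

How it is judged:
By the outcome, as a careful person would: the job done as asked, in the order asked, and still so for the second after the job is handed in, while the arm keeps its last pose, push and grip.
It also fails if it takes over 72 s, if anything falls off the work surface, if the arm or the gripper's body presses on something with over 40 N, if the wrist force passes 120 N, or if a joint passes its speed limit or range.

## Working session

There is one attempt and no reset: what is moved stays moved. The work goes in short steps, Python scripts to look and compute and a tool call to move; the robot and the scene stay as the last step left them, time stands still between calls to the robot, and variables do not carry over. Pictures are saved under pics/ and viewed, at most 10 in all, crops included, and the job is handed in when it is done.

Besides the shell and the picture viewer there is one more tool, called after ">>>" as a command line: name --pt "numbers of a row" for each row, then --argument value for the rest. carry_out: Moves the arm, as the interface text tells. Its arguments: {"type":"object","properties":{"motion":{"type":"array"}},"required":["motion"]}

```bash
mkdir -p pics; cat > h.py <<'E'
from bench import *
import numpy as np, cv2
from scipy.spatial.transform import Rotation as R
def ray(im,u,v):
    K=im["mtx"];K=np.array(K);d=np.array([(u-K[0,2])/K[0,0],(v-K[1,2])/K[1,1]])
    p=d.copy()
    for _ in range(20): p=d/(1+im["k1"]*(p@p))
    return np.array(im["position"]),R.from_quat(im["orientation"]).apply([p[0],p[1],1.])
def onz(im,u,v,z):
    o,d=ray(im,u,v);return o+d*(z-o[2])/d[2]
def proj(im,P):
    c=R.from_quat(im["orientation"]).inv().apply(np.array(P,float)-np.array(im["position"]))
    p=c[:2]/c[2];p=p*(1+im["k1"]*(p@p));K=np.array(im["mtx"]);return K[0,0]*p[0]+K[0,2],K[1,1]*p[1]+K[1,2]
def tri(a,b):
    (o1,d1),(o2,d2)=a,b;A=np.stack([d1,-d2],1);s=np.linalg.lstsq(A,o2-o1,rcond=None)[0]
    return (o1+s[0]*d1+o2+s[1]*d2)/2,np.linalg.norm(o1+s[0]*d1-o2-s[1]*d2)
E
python3 - <<'E'
from h import *
import pickle
d={n:get_image(n) for n in("scene","top")}
pickle.dump(d,open("im0.pkl","wb"))
for n,i in d.items(): cv2.imwrite(f"pics/{n}0.png",i["color"]);print(n,i["position"],i["orientation"],i["k1"],i["mtx"])
print(read_state())
E
```

```text
scene [-202.94418616  438.07328622  768.89070169] [-0.40415585  0.80261822 -0.3900059   0.20089163] -0.021698135302767475 [[417.13206696   0.         282.78551594]
 [  0.         417.13206696 213.71440814]
 [  0.           0.           1.        ]]
top [ 247.14761726  -32.10789663 1616.5238393 ] [-0.70496206  0.70527808 -0.05377827  0.05214619] -0.06958235846780447 [[526.19167632   0.         282.1319182 ]
 [  0.         526.19167632 209.20478371]
 [  0.           0.           1.        ]]
{'clock': 0.1, 'joints': array([-9.30399744e-01,  3.85463372e-01,  6.75929395e-03, -4.47759544e-04,
       -1.19400958e+00, -2.58601117e-01]), 'joint_vel': array([-3.29544471e-04, -2.06999148e-04,  4.00035620e-03,  1.12119379e-03,
        5.41378876e-04, -6.08765616e-05]), 'joint_efforts': array([ 8.36600484e-04, -3.93320382e+01,  1.88928670e+01,  4.19797227e+00,
       -2.62783557e-03,  4.41347353e-06]), 'position': array([ 232.69970428, -579.52529797,  244.33764012]), 'ee_rot': array([-1.89659232e-01,  9.81849486e-01,  9.53859134e-04, -2.29130080e-04]), 'contact_force': array([ 0.42911894, -0.44971593, -0.5113467 ]), 'wrist_torque': array([ 0.0263924 ,  0.03497785, -0.01032021]), 'grasp_force': 0.0, 'gripper_width': 85.27871733082506}
```

View pics/top0.png

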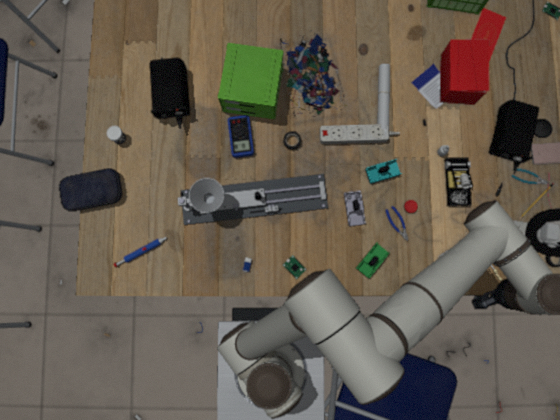

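View pics/scene0.png

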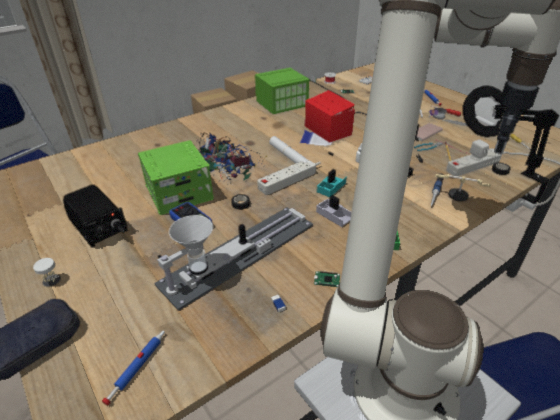

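The top view shows the funnel at (207,197), the station from (183,205) to (327,190), the post near (260,197) and the notch block near (272,209). Three things are shaped like the scoop: turquoise (383,170), green (373,260) and grey steel (355,207). The grey one fits. I'll confirm it in an enlarged crop.

```bash
python3 - <<'E'
from h import *
import pickle
d=pickle.load(open("im0.pkl","rb"))
t=d["top"]["color"];s=d["scene"]["color"]
a=cv2.resize(t[160:250,175:375],(800,360),interpolation=cv2.INTER_CUBIC)
b=cv2.resize(s[190:250,300:400],(400,240),interpolation=cv2.INTER_CUBIC)
c=cv2.resize(s[200:300,155:315],(400,240),interpolation=cv2.INTER_CUBIC)
cv2.imwrite("pics/crop0.png",np.vstack([a,np.hstack([b,c])]))
T=d["top"]
for n,u,v,z in[("funnel",207,197,160),("scoopfin",356,209,66),("plateR",327,190,10),("plateL",183,207,10),("post",260,196,90),("block",272,209,36)]:
  print(n,onz(T,u,v,z))
E
```

```text
funnel [501.96412279 175.74048433 160.        ]
scoopfin [ 481.94868521 -256.29464568   66.        ]
plateR [ 550.16647185 -175.36137206   10.        ]
plateL [496.83967669 271.01484933  10.        ]
post [517.11788743  29.44984193  90.        ]
block [486.5611108  -5.0608213  36.       ]
```

View pics/crop0.png

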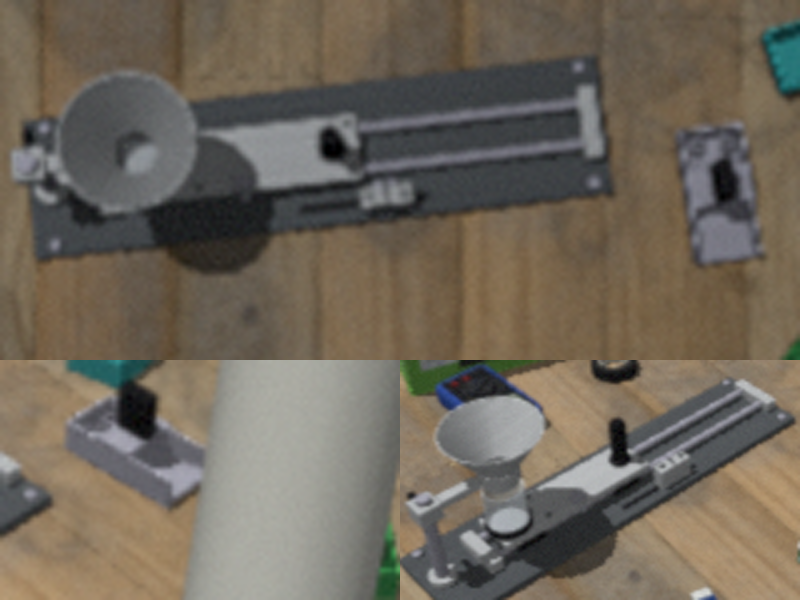

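The crop confirms it: the steel-grey scoop has a black fin near top-image (355,207), its open end is toward the robot, and the spacers sit at the closed end. I'll move above it.

>>> carry_out --pt "0 0 0 -40 24 0 1" --pt "0 0 0 -95 57 0 1" --pt "0 0 0 -150 90 0 1" --pt "0 0 0 -200 120 0 1" --pt "0 0 0 -250 150 0 1"

```text
clock: 0.72
position: [409.8, -345.7, 245.0]
ee_rot: [-0.19, 0.982, 0.0, -0.0]
contact_force: [0.5, -0.2, 0.8]
gripper_width: 85.6
grasp_force: 0.0
```

>>> carry_out --pt "0 0 0.08 -40 23 0 1" --pt "0 0 0.17 -80 46 0 1" --pt "0 0 0.25 -100 58 0 1" --pt "0 0 0.25 -100 58 0 1"

```text
clock: 1.23
position: [480.8, -255.2, 244.8]
ee_rot: [-0.067, 0.998, 0.0, -0.0]
contact_force: [-0.4, -0.2, 0.4]
gripper_width: 85.0
grasp_force: 0.0
```

```bash
python3 - <<'E'
from h import *
import pickle
w=get_image("wrist");t=get_image("top");pickle.dump((w,t),open("im1.pkl","wb"))
s=read_state();print(s["clock"],s["position"],R.from_quat(s["ee_rot"]).as_matrix().round(3),s["joints"].round(3))
print(w["position"],R.from_quat(w["orientation"]).as_matrix().round(3))
a=w["color"];cv2.imwrite("pics/w1.png",a)
E
```

```text
1.325 [ 479.81854835 -256.51933608  244.91470946] [[-0.991 -0.132 -0.001]
 [-0.132  0.991  0.   ]
 [ 0.001  0.    -1.   ]] [-0.193  0.248 -0.192 -0.    -1.132 -1.245]
[ 408.86245847 -265.32317727  373.59376192] [[-0.134  0.949  0.284]
 [ 0.991  0.128  0.04 ]
 [ 0.001  0.287 -0.958]]
```

View pics/w1.png

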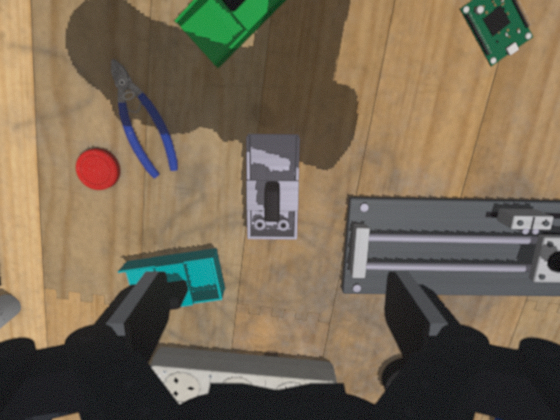

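The wrist view shows the scoop upright at (272,187). Its rim corners are at about (248,239) and (298,239), the fin is at (272,200), and the lip end is at the top near (273,134). The station's -y end is at (346,245).

```bash
python3 - <<'E'
from h import *
import pickle
w,t=pickle.load(open("im1.pkl","rb"))
a=w["color"].astype(int)
m=((a.max(2)<45)).astype(np.uint8)[170:235,255:292]
n,l,st,c=cv2.connectedComponentsWithStats(m);print(st,c)
for q in[(248,239),(298,239),(248,134),(299,134)]: print(q,onz(w,*q,26 if q[1]>200 else 20))
for y in range(180,226,4): print(y,''.join('#' if v<45 else '.' for v in a[y,250:300].max(1)))
for n,q,z in[("plate-y corners",(350,198),10),("",(343,293),10),("block",(531,222),36)]: print(n,onz(w,*q,z))
E
```

```text
[[   0    0   37   65 2387]
 [  13   13    2    2    2]
 [  15   15    2    2    3]
 [  18   14    1    2    2]
 [  20   14    3    4    6]
 [  12   17    1    1    1]
 [  19   17    1    1    1]
 [  15   18    2    1    2]
 [  20   19    1    1    1]] [[18.00125681 32.12191035]
 [13.5        13.5       ]
 [15.66666667 15.66666667]
 [18.         14.5       ]
 [21.5        15.5       ]
 [12.         17.        ]
 [19.         17.        ]
 [15.5        18.        ]
 [20.         19.        ]]
(248, 239) [ 547.34833998 -275.19536453   26.        ]
(298, 239) [ 540.60513934 -225.23141772   26.        ]
(248, 134) [ 444.34262641 -287.28258785   20.        ]
(299, 134) [ 437.89034265 -239.57318803   20.        ]
180 ..................................................
184 ...................#...#...#......................
188 ....................##............................
192 ..................................................
196 ..................................................
200 ..................................................
204 ..................................................
208 ..................................................
212 ..................................................
216 ..................................................
220 ..................................................
224 ..................................................
plate-y corners [ 495.3037546  -177.50838858   10.        ]
 [ 603.27189962 -164.36486465   10.        ]
block [489.12522792  -3.46953387  36.        ]
```

Scoop origin comes to (497.5, -256) at yaw 0.128. The corner-to-corner sizes are 103 x 50 mm, which match. I'll grasp the fin.

>>> carry_out --pt "0 0 0 -9 -1 50 1" --pt "0 0 0 -17.5 -2 100 1" --pt "0 0 0 -17.5 -2 150 1" --pt "0 0 0 -17.5 -2 185 1" --pt "0 0 0 -17.5 -2 198 1"

```text
clock: 1.95
position: [495.9, -256.9, 45.2]
ee_rot: [-0.065, 0.998, 0.001, -0.002]
contact_force: [0.0, -0.7, 0.7]
gripper_width: 85.6
grasp_force: 0.0
```

>>> carry_out --pt "0 0 0 0 0 0 0.3" --pt "0 0 0 0 0 0 -0.5" --pt "0 0 0 0 0 0 -1" --pt "0 0 0 0 0 0 -1" --pt "0 0 0 0 0 0 -1"

```text
clock: 2.58
position: [498.4, -256.3, 48.4]
ee_rot: [-0.066, 0.998, -0.0, 0.001]
contact_force: [-1.4, 0.4, 4.8]
gripper_width: 13.2
grasp_force: 60.5
```

>>> carry_out --pt "0 0 0 0 0 0 -1" --pt "0 0 0 0 0 0 -1" --pt "0 0 0 0 0 0 -1"

```text
clock: 2.95
position: [498.4, -256.4, 48.4]
ee_rot: [-0.066, 0.998, -0.0, 0.001]
contact_force: [-0.8, 0.3, 5.0]
gripper_width: 13.4
grasp_force: 60.8
```

Fin held at 13 mm opening, 60 N. I'll lift and, before pouring, refine the funnel position from the first two pictures.

>>> carry_out --pt "0 0 0 0 0 -20 -1" --pt "0 0 0 0 0 -60 -1" --pt "0 0 0 0 0 -110 -1" --pt "0 0 0 0 0 -160 -1" --pt "0 0 0 0 0 -200 -1"

```text
clock: 3.58
position: [497.5, -255.9, 248.6]
ee_rot: [-0.066, 0.998, 0.0, 0.0]
contact_force: [1.5, -0.4, -3.5]
gripper_width: 12.9
grasp_force: 59.6
```

```bash
python3 - <<'E'
from h import *
import pickle
d=pickle.load(open("im0.pkl","rb"))
T,S=d["top"],d["scene"]
def edges(im,c,r0,r1,ez):
    # rim: outermost strong gradient along rays from c on plane z, brightness profile
    g=cv2.GaussianBlur(cv2.cvtColor(im["color"],cv2.COLOR_BGR2GRAY),(3,3),0).astype(float)
    pts=[]
    for a in np.arange(0,360,6):
        rs=np.arange(r0,r1,.5)
        pr=[]
        for r in rs:
            u,v=proj(im,[c[0]+r*np.cos(np.radians(a)),c[1]+r*np.sin(np.radians(a)),ez]);pr.append(cv2.getRectSubPix(g.astype(np.float32),(1,1),(u,v))[0,0])
        k=np.argmin(np.gradient(np.array(pr)));pts.append([c[0]+rs[k]*np.cos(np.radians(a)),c[1]+rs[k]*np.sin(np.radians(a))])
    P=np.array(pts)
    for _ in range(6):
        A=np.c_[2*P,np.ones(len(P))];s=np.linalg.lstsq(A,(P**2).sum(1),rcond=None)[0]
        rr=np.sqrt(s[2]+s[:2]@s[:2]);e=abs(np.hypot(*(P-s[:2]).T)-rr);P=P[e<=max(1.5,1.5*np.median(e))]
    return s[:2],rr,len(P),np.median(e)
c=[502,176]
for n,im in d.items(): print(n,edges(im,c,38,62,160))
# post: black blobs
for n,im,(x0,y0,x1,y1) in[("top",T,(245,185,275,208)),("scene",S,(230,215,255,250))]:
    b=im["color"][y0:y1,x0:x1].max(2);print(n);print('\n'.join(' '.join('%3d'%v for v in r) for r in b[::1]))
E
```

```text
scene (array([511.58760417, 180.4837365 ]), np.float64(50.48181993552678), 37, np.float64(0.43809390316270935))
top (array([509.18981052, 180.12566671]), np.float64(51.90240207642332), 47, np.float64(0.3561441854739229))
top
 74  69  68  71  71  72  72  74  72  74  69  71  70  70  68  69  68  70  70  71  71  68  70  68  67  70  68  65  69  66
 71  70  71  71  71  74  69  71  71  70  70  71  69  69  67  71  67  71  66  69  67  70  69  68  66  73  71  70  69  71
 69  70  71  67  65  67  65  66  69  69  66  69  70  66  69  74  74  69  68  69  66  71  68  71  69  68  68  69  66  68
 65  70  69  66  69  70  70  72  75  73  72  75  75  84  89 104 110 110  95  72  67  69  68  65  73  70  71  75  69  75
 73  69  75  76  78  89  94 103 110 109 107 109 108 115 125 133 132 129 119  83  71  73  74  70  71  81  87  90  91  97
109 108 110 113 115 122 128 138 147 147 145 137 128 137 140 134 109 116 119  93  97  99  95  98 101 110 117 119 122 124
145 147 148 147 145 145 149 152 149 146 133 114  97 112 131 133 117 124 125 107 121 123 121 126 120 127 129 122 119 116
154 151 153 153 149 151 152 153 149
[... 4690 characters left out ...]

190 188 189 184 185 186 187 185 176 129  77  48  35  34  47  79 141 165 168 166 150 141 150 150 137
187 185 190 189 189 191 190 188 187 173 145 113 100 101 125 155 179 186 185 185 181 163 137 118 106
186 188 188 189 188 190 188 187 189 188 178 169 169 169 174 183 187 186 185 178 160 127 106  94  88
188 191 190 188 189 191 187 187 187 185 188 185 186 187 186 186 184 183 167 138 113  96  87  85  72
189 190 189 189 189 190 185 186 187 185 186 187 188 190 189 185 174 146 121 101  89  81  70  64  50
189 187 189 189 185 188 185 186 186 186 186 188 187 186 179 162 130 105  88  73  63  59  56  50  43
187 188 187 186 184 183 185 186 185 186 190 188 182 167 137 111  96  72  55  40  33  42  42  46  49
```

Both views put the funnel at (510.3, 180.3) with radius 50 to 52, as it should be. I'll carry the scoop across, turning it half round so that the lip points away from the robot.

>>> carry_out --pt "0 0 -0.1 0 12 0 -1" --pt "0 0 -0.26 0 34 0 -1" --pt "0 0 -0.43 0 58 0 -1" --pt "0 0 -0.61 0 84 0 -1" --pt "0 0 -0.7854 0 108 0 -1"

```text
clock: 4.2
position: [482.6, -148.1, 246.2]
ee_rot: [-0.445, 0.895, 0.001, -0.001]
contact_force: [0.2, 0.5, -1.9]
gripper_width: 13.3
grasp_force: 59.6
```

>>> carry_out --pt "0 0 -0.157 -15.3 15.3 0 -1" --pt "0 0 -0.314 -30.6 30.6 0 -1" --pt "0 0 -0.471 -45.8 45.8 0 -1" --pt "0 0 -0.628 -61.1 61.1 0 -1" --pt "0 0 -0.7854 -76.4 76.4 0 -1"

```text
clock: 4.82
position: [468.4, -41.3, 246.3]
ee_rot: [0.754, -0.657, -0.001, 0.001]
contact_force: [0.7, 0.8, -2.0]
gripper_width: 12.9
grasp_force: 59.6
```

>>> carry_out --pt "0 0 -0.157 -21.6 0 0 -1" --pt "0 0 -0.314 -43.2 0 0 -1" --pt "0 0 -0.471 -64.8 0 0 -1" --pt "0 0 -0.628 -86.4 0 0 -1" --pt "0 0 -0.7854 -108 0 0 -1"

```text
clock: 5.45
position: [454.2, 65.6, 246.4]
ee_rot: [0.948, -0.319, -0.001, 0.0]
contact_force: [0.0, 0.5, -2.8]
gripper_width: 13.0
grasp_force: 59.6
```

>>> carry_out --pt "0 0 -0.17 -18 -18 0 -1" --pt "0 0 -0.34 -36 -36 0 -1" --pt "0 0 -0.5 -54 -54 0 -1" --pt "0 0 -0.66 -68 -68 0 -1" --pt "0 0 -0.7854 -76.4 -76.4 0 -1"

```text
clock: 6.08
position: [440.1, 172.7, 246.3]
ee_rot: [0.998, 0.068, -0.001, 0.0]
contact_force: [0.4, -0.7, -1.7]
gripper_width: 13.4
grasp_force: 59.6
```

```bash
python3 - <<'E'
from h import *
import pickle
w=get_image("wrist");t=get_image("top");s0=get_image("scene");pickle.dump((w,t,s0),open("im2.pkl","wb"))
s=read_state();print(s["clock"],s["position"],R.from_quat(s["ee_rot"]).as_matrix().round(3),s["joints"].round(3),s["contact_force"])
a=cv2.resize(w["color"],(400,300));b=cv2.resize(s0["color"][150:330,120:360],(400,300))
c=cv2.resize(t["color"][150:250,160:293],(400,300))
cv2.imwrite("pics/p2.png",np.vstack([np.hstack([a,b]),np.hstack([c,c*0])]))
E
```

```text
6.225 [440.33831396 172.14309759 246.50358224] [[ 0.991  0.13  -0.002]
 [ 0.13  -0.991 -0.001]
 [-0.002  0.001 -1.   ]] [ 7.170e-01  1.230e-01 -3.460e-01 -1.000e-03 -1.103e+00  9.850e-01] [ 0.15182098 -0.00611012 -2.02292887]
```

View pics/p2.png

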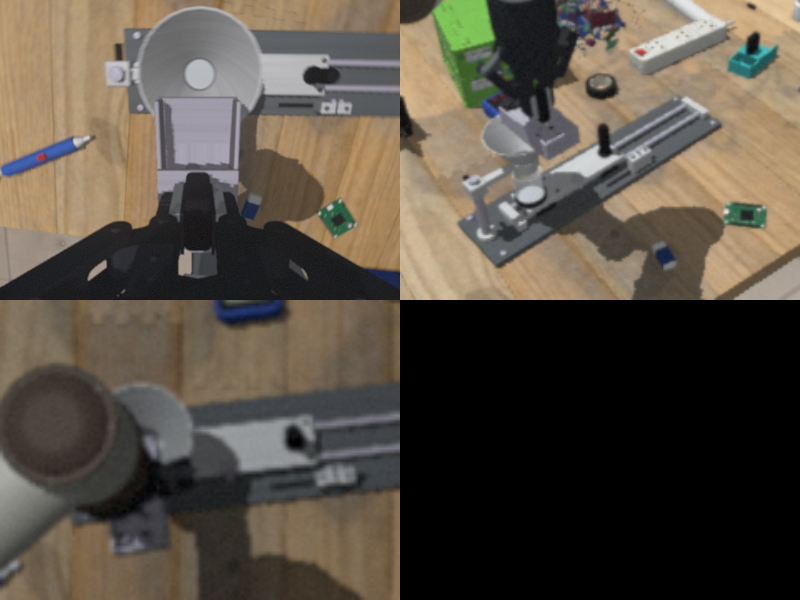

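The wrist view shows the lip at (198,100 in the tile), centred on the funnel (200,73) with the jar floor visible through it. I'll tilt to 30 degrees, with the lip held above the mouth.

>>> carry_out --pt "0 -0.15 0 8 1 3 -1" --pt "0 -0.3 0 16 1 7 -1" --pt "0 -0.45 0 24 1 9 -1" --pt "0 -0.524 0 28 1 10 -1"

```text
clock: 6.72
position: [470.1, 174.3, 235.7]
ee_rot: [0.963, 0.061, -0.261, 0.017]
contact_force: [-1.1, 0.4, -2.6]
gripper_width: 12.9
grasp_force: 59.6
```

```bash
python3 - <<'E'
from h import *
w=get_image("wrist")
s=read_state();print(s["clock"],s["position"],R.from_quat(s["ee_rot"]).as_matrix().round(3),s["joints"].round(3),s["contact_force"])
T=R.from_quat(s["ee_rot"]).as_matrix();lip=s["position"]+T@[57,0,38.4];lip=s["position"]+T@np.array([57,0,38.4]);print("lip",lip)
E
```

```text
6.775 [470.77951164 174.32584406 234.37176292] [[ 0.856  0.127 -0.502]
 [ 0.108 -0.992 -0.066]
 [-0.506  0.002 -0.862]] [ 0.551  0.45   0.062 -0.209 -1.673  1.178] [ 3.58479137  0.68256708 -4.35278505]
lip [500.27721951 177.96855186 172.40261002]
```

>>> carry_out --pt "0 -0.07 0 2.8 0 -3.9 -1" --pt "0 -0.14 0 6 0 -7.6 -1" --pt "0 -0.2 0 8.8 0 -10.6 -1" --pt "0 -0.2 0 8.8 0 -10.6 -1" --pt "0 -0.26 0 11.8 0 -13.4 -1"

```text
clock: 7.4
position: [485.2, 176.7, 244.3]
ee_rot: [0.923, 0.061, -0.38, 0.025]
contact_force: [0.5, 0.4, -1.5]
gripper_width: 13.7
grasp_force: 59.7
```

>>> carry_out --pt "0 0 0 0 0 0 -1" --pt "0 0 0 0 0 0 -1" --pt "0 -0.1 0 4.1 0 -5.5 -1" --pt "0 -0.1 0 4.1 0 -5.5 -1" --pt "0 -0.2 0 8.8 0 -10.6 -1"

```text
clock: 8.02
position: [498.8, 178.9, 246.9]
ee_rot: [0.88, 0.059, -0.47, 0.031]
contact_force: [-0.3, -0.0, -1.6]
gripper_width: 12.8
grasp_force: 59.8
```

>>> carry_out --pt "0 0 0 0 0 0 -1" --pt "0 0 0 0 0 0 -1" --pt "0 0 0 0 0 0 -1"

```text
clock: 8.4
position: [499.0, 178.9, 245.4]
ee_rot: [0.88, 0.058, -0.47, 0.031]
contact_force: [-0.2, -0.5, -1.8]
gripper_width: 13.1
grasp_force: 59.9
```

```bash
python3 - <<'E'
from h import *
import pickle
w=get_image("wrist");s0=get_image("scene");pickle.dump((w,s0),open("im3.pkl","wb"))
s=read_state();print(s["clock"],s["position"],R.from_quat(s["ee_rot"]).as_matrix().round(3),s["joints"].round(3),s["contact_force"])
a=w["color"];b=cv2.resize(s0["color"][180:300,150:310],(560,420))
cv2.imwrite("pics/p3.png",cv2.resize(np.hstack([a,b]),(800,300)))
E
```

```text
8.5 [499.02150083 178.87694285 245.15398047] [[ 0.551  0.132 -0.824]
 [ 0.073 -0.991 -0.109]
 [-0.832 -0.    -0.555]] [ 0.477  0.705  0.375 -0.347 -2.165  1.174] [-0.29914869  0.04796137 -1.6341609 ]
```

View pics/p3.png

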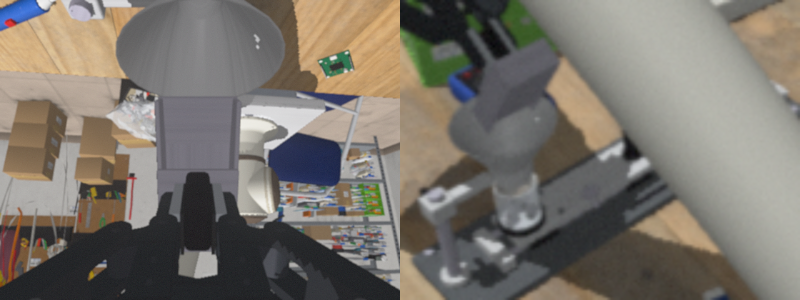

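The scoop's visible floor is empty and grey spacers show in the jar. I'll tilt a little more with a pause to clear anything behind the fin, then level out.

>>> carry_out --pt "0 -0.13 0 5.5 0 -7.2 -1" --pt "0 -0.05 0 2 0 -2.8 -1" --pt "0 -0.15 0 6.4 0 -8.2 -1" --pt "0 -0.15 0 6.4 0 -8.2 -1" --pt "0 0 0 0 0 0 -1"

```text
clock: 9.12
position: [499.7, 178.8, 239.9]
ee_rot: [0.879, 0.057, -0.472, 0.032]
contact_force: [-0.5, -0.2, -0.7]
gripper_width: 13.1
grasp_force: 59.8
```

>>> carry_out --pt "0 0.16 0 -7 0 7 -1" --pt "0 0.33 0 -14 0 15 -1" --pt "0 0.5 0 -21 0 22 -1" --pt "0 0.67 0 -28 0 30 -1" --pt "0 0.83 0 -35 0 37 -1"

```text
clock: 9.75
position: [449.0, 171.9, 254.7]
ee_rot: [0.995, 0.066, -0.072, 0.004]
contact_force: [-0.4, 0.1, -2.3]
gripper_width: 13.2
grasp_force: 59.7
```

```bash
python3 - <<'E'
from h import *
import pickle
w=get_image("wrist");s0=get_image("scene");pickle.dump((w,s0),open("im4.pkl","wb"))
s=read_state();print(s["clock"],s["position"],R.from_quat(s["ee_rot"]).as_matrix().round(3),s["joints"].round(3),s["contact_force"])
a=cv2.resize(w["color"],(400,300));b=cv2.resize(s0["color"][195:255,165:245],(400,300),interpolation=cv2.INTER_CUBIC)
c=cv2.resize(w["color"][60:180,220:340],(400,300),interpolation=cv2.INTER_CUBIC)
t=get_image("top")["color"];c2=cv2.resize(t[175:245,165:260],(400,300),interpolation=cv2.INTER_CUBIC)
cv2.imwrite("pics/p4.png",np.vstack([np.hstack([a,b]),np.hstack([c,c2])]))
E
```

```text
9.85 [445.23438276 170.35796835 255.23068393] [[ 0.98   0.134 -0.149]
 [ 0.133 -0.991 -0.019]
 [-0.15  -0.001 -0.989]] [ 0.659  0.197 -0.21  -0.079 -1.294  1.074] [-0.35108037 -0.86074576 -1.25422536]
```

View pics/p4.png

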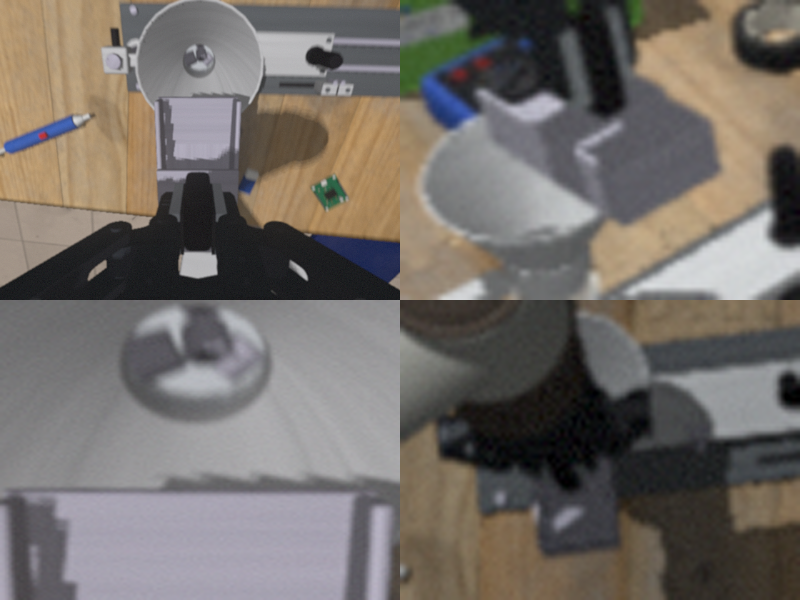

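Three spacers are visible in the jar through the funnel stem at (200,58 in the tile). None are on the visible scoop floor. I'll carry the scoop back to its clear spot, level it and check inside after release.

>>> carry_out --pt "0 0.08 0 -3 10 -8 -1" --pt "0 0.15 0 -6 30 -8 -1" --pt "0 0.15 0 -11 80 -4 -1"

```text
clock: 10.28
position: [449.9, 91.8, 259.4]
ee_rot: [0.998, 0.068, -0.001, -0.0]
contact_force: [0.6, 0.7, -2.0]
gripper_width: 13.4
grasp_force: 59.7
```

>>> carry_out --pt "0 0 0 0 50 0 -1" --pt "0 0 0 0 100 0 -1" --pt "0 0 0 1 150 0 -1" --pt "0 0 0 1 200 0 -1" --pt "0 0 0 1 245 0 -1"

```text
clock: 10.9
position: [483.5, -153.2, 258.8]
ee_rot: [0.998, 0.066, -0.002, 0.0]
contact_force: [0.8, -0.2, -0.9]
gripper_width: 12.7
grasp_force: 59.7
```

>>> carry_out --pt "0 0 0 0 45 0 -1" --pt "0 0 0 0 80 30 -1" --pt "0 0 0 0 100 80 -1" --pt "0 0 0 0 104 130 -1" --pt "0 0 0 0 104 160 -1"

```text
clock: 11.52
position: [495.1, -255.1, 95.7]
ee_rot: [0.998, 0.065, -0.004, -0.001]
contact_force: [0.5, 0.3, -1.3]
gripper_width: 13.3
grasp_force: 59.6
```

```bash
python3 - <<'E'
from h import *
s=read_state();print(s["clock"],s["position"],R.from_quat(s["ee_rot"]).as_matrix().round(3),s["joints"].round(3),s["contact_force"])
E
```

```text
11.525 [ 495.05846874 -255.10185352   95.67293015] [[ 0.991  0.13  -0.008]
 [ 0.13  -0.992  0.001]
 [-0.008 -0.002 -1.   ]] [-1.840e-01  4.280e-01 -3.480e-01  1.000e-03 -8.030e-01  1.884e+00] [ 0.46712498  0.29663874 -1.26796095]
```

>>> carry_out --pt "0 0 0 0 0 25 -1" --pt "0 0 0 0 0 40 -1" --pt "0 0 0 0 0 46 -1" --pt "0 0 0 0 0 48 -1" --pt "0 0 0 0 0 48 -1"

```text
clock: 12.15
position: [496.5, -254.5, 51.4]
ee_rot: [0.998, 0.066, -0.001, 0.0]
contact_force: [0.3, 0.0, -1.8]
gripper_width: 13.5
grasp_force: 59.6
```

>>> carry_out --pt "0 0 0 0 0 1.5 -1" --pt "0 0 0 0 0 3 -1" --pt "0 0 0 0 0 3 -1"

```text
clock: 12.52
position: [496.2, -254.4, 48.4]
ee_rot: [0.998, 0.066, -0.002, 0.0]
contact_force: [-2.2, 1.4, 3.1]
gripper_width: 13.2
grasp_force: 60.2
```

In contact at the pick-up height with 3 N upward. I'll release and rise.

>>> carry_out --pt "0 0 0 0 0 0 -0.4" --pt "0 0 0 0 0 0 0" --pt "0 0 0 0 0 0 0.4" --pt "0 0 0 0 0 -10 0.4" --pt "0 0 0 0 0 -50 0.4"

```text
clock: 13.15
position: [494.6, -254.0, 96.5]
ee_rot: [0.998, 0.066, -0.005, -0.001]
contact_force: [1.3, 0.2, 1.0]
gripper_width: 59.9
grasp_force: 0.0
```

>>> carry_out --pt "0 0 0 0 0 -50 0.4" --pt "0 0 0 0 0 -100 0.4" --pt "0 0 0 -20 0 -140 0.4" --pt "0 0 0 -40 -20 -150 0.4" --pt "0 0 0 -60 -60 -150 0.4"

```text
clock: 13.78
position: [429.3, -202.9, 249.6]
ee_rot: [0.998, 0.065, -0.0, 0.001]
contact_force: [-0.2, 0.7, 1.8]
gripper_width: 60.0
grasp_force: 0.0
```

```bash
python3 - <<'E'
from h import *
import pickle
w=get_image("wrist");t=get_image("top");pickle.dump((w,t),open("im5.pkl","wb"))
s=read_state();print(s["clock"],s["position"],R.from_quat(s["ee_rot"]).as_matrix().round(3),s["joints"].round(3),s["gripper_width"])
a=cv2.resize(w["color"],(533,400));c=cv2.resize(t["color"][180:240,330:370],(267,400),interpolation=cv2.INTER_CUBIC)
cv2.imwrite("pics/p5.png",np.hstack([a,c]))
E
```

```text
13.875 [ 426.76374276 -200.87668483  249.05610993] [[ 0.991  0.133 -0.003]
 [ 0.133 -0.991  0.   ]
 [-0.003 -0.001 -1.   ]] [-0.094  0.12  -0.344 -0.    -1.11   1.799] 59.76914813868177
```

View pics/p5.png

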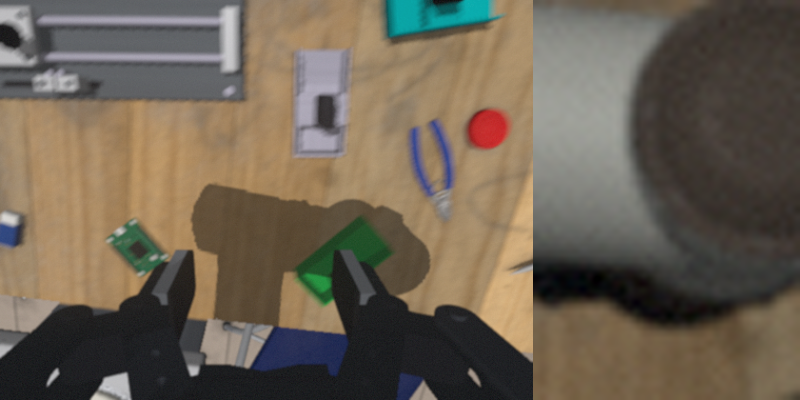

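The scoop stands upright and empty at (322,105). The clear floor shows on both sides of the fin. Next I'll move above the post.

>>> carry_out --pt "0 0 0 12 -46 0 0.4" --pt "0 0 0 24 -92 0 0.4" --pt "0 0 0 36 -140 0 0.4" --pt "0 0 0 48 -190 0 0.4" --pt "0 0 0 59 -230 0 0.4"

```text
clock: 14.5
position: [458.0, 34.8, 248.3]
ee_rot: [0.998, 0.066, -0.001, 0.0]
contact_force: [0.3, -0.8, -0.4]
gripper_width: 59.6
grasp_force: 0.0
```

>>> carry_out --pt "0 0 0 0 0 0 0.4" --pt "0 0 0 0 0 0 0.4"

```text
clock: 14.75
position: [457.7, 33.0, 247.8]
ee_rot: [0.998, 0.066, -0.002, 0.0]
contact_force: [-0.3, -0.4, 0.0]
gripper_width: 59.8
grasp_force: 0.0
```

```bash
python3 - <<'E'
from h import *
import pickle
w=get_image("wrist");pickle.dump(w,open("im6.pkl","wb"))
s=read_state();print(s["clock"],s["position"],R.from_quat(s["ee_rot"]).as_matrix().round(3),s["joints"].round(3))
print([proj(w,p) for p in([519,37,90],[488,-3,36],[510,180,160])])
a=cv2.resize(w["color"],(800,600));cv2.imwrite("pics/p6.png",a)
E
```

```text
14.8 [457.56070107  32.530089   247.73898254] [[ 0.991  0.131 -0.004]
 [ 0.131 -0.991 -0.001]
 [-0.004  0.    -1.   ]] [ 4.260e-01  9.800e-02 -3.720e-01 -1.000e-03 -1.104e+00  1.276e+00]
[(np.float64(281.8555014926443), np.float64(114.30370267628821)), (np.float64(319.5437559747565), np.float64(151.9642118491025)), (np.float64(32.321971142990805), np.float64(102.66744036997113))]
```

View pics/p6.png

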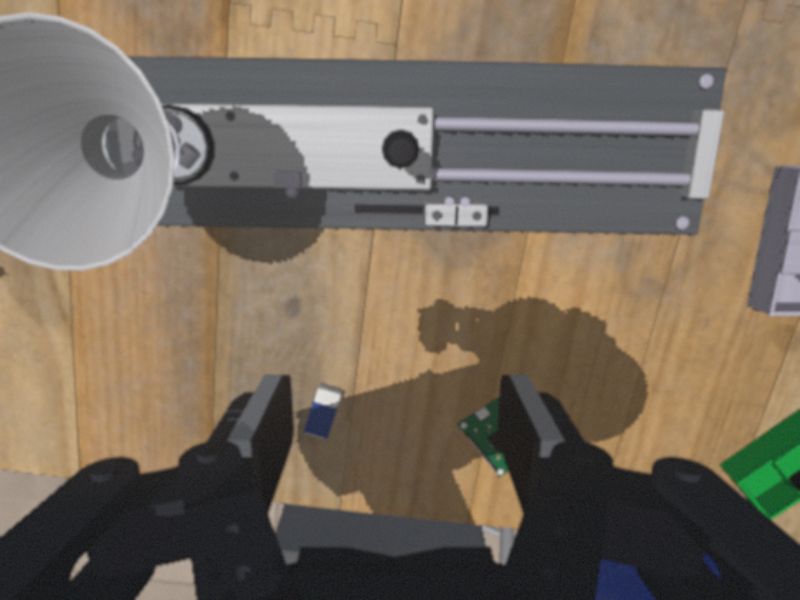

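The wrist view shows the post top at (281,104), the notch mark at (320,150) and the spring ball at (204,134) in native pixels. Spacers are in the jar at (131,105), and the funnel stem shows no jam.

```bash
python3 - <<'E'
from h import *
import pickle
w=pickle.load(open("im6.pkl","rb"))
k=560/800
P={"post":onz(w,401*k,149*k,90),"notch":onz(w,457*k,214*k,36),"ridges":onz(w,457*k,202*k,35),"ball":onz(w,291*k,192*k,29)}
c=[onz(w,u*k,v*k,z) for u,v,z in((724,69,10),(694,234,10))]
dr=c[0]-c[1];yaw=np.arctan2(dr[1],dr[0]);ys=np.array([-np.sin(yaw),np.cos(yaw),0])
rod=[onz(w,u*k,v*k,22) for u,v in((440,123),(690,128),(440,174),(690,179))]
print("corners",c,"width",np.linalg.norm(dr),"yaw",yaw,"rod yaw",[np.arctan2((a-b)[0]*-1,(a-b)[1]) for a,b in((rod[0],rod[1]),(rod[2],rod[3]))])
for n,p in P.items(): print(n,p.round(1),"along",(p@ys).round(1))
print("deck end",onz(w,433*k,148*k,34)@ys,"travel",(P["ball"]-P["notch"])@ys)
T=R.from_quat(read_state()["ee_rot"]).as_matrix();print("tool shift to post at z65",T.T@(np.array([*P["post"][:2],65])-read_state()["position"]))
E
```

```text
corners [array([ 602.74367452, -162.85802333,   10.        ]), array([ 495.40298479, -174.48784148,   10.        ])] width 107.96886746269126 yaw 0.10792393833383412 rod yaw [np.float64(0.11698283746466473), np.float64(0.11542308065256263)]
post [526.1  38.8  90. ] along -18.1
notch [490.  -3.  36.] along -55.8
ridges [497.5  -1.9  35. ] along -55.4
ball [489.1 105.3  29. ] along 52.0
deck end -38.64174739615044 travel 107.78643893951465
tool shift to post at z65 [ 69.50210068   2.68486916 182.4614424 ]
```

Travel is about 107.5 mm, measured from the ball and confirmed by deck end minus 90. It lies within 70 to 110. I'll grasp the post.

>>> carry_out --pt "0 0 0.015 50 2 20 0.4" --pt "0 0 0.015 69.5 2.5 70 0.4" --pt "0 0 0.015 69.5 2.5 120 0.4" --pt "0 0 0.015 69.5 2.5 165 0.4" --pt "0 0 0.015 69.5 2.5 182 0.4"

```text
clock: 15.42
position: [524.4, 37.6, 62.5]
ee_rot: [0.998, 0.057, -0.005, 0.001]
contact_force: [-0.6, 0.5, 0.6]
gripper_width: 59.9
grasp_force: 0.0
```

>>> carry_out --pt "0 0 0 0 0 0 0.1" --pt "0 0 0 0 0 0 -0.2" --pt "0 0 0 0 0 0 -0.5" --pt "0 0 0 0 0 0 -1" --pt "0 0 0 0 0 0 -1"

```text
clock: 16.05
position: [526.8, 39.7, 66.8]
ee_rot: [0.998, 0.059, -0.001, 0.0]
contact_force: [-0.4, -1.5, 6.0]
gripper_width: 16.5
grasp_force: 58.8
```

>>> carry_out --pt "0 0 0 0 0 0 -1" --pt "0 0 0 0 0 0 -1" --pt "0 0 0 0 0 0 -1"

```text
clock: 16.42
position: [526.8, 39.7, 66.8]
ee_rot: [0.998, 0.059, -0.001, 0.0]
contact_force: [-1.6, -2.2, 6.1]
gripper_width: 16.6
grasp_force: 58.8
```

```bash
python3 - <<'E'
from h import *
import pickle
w=get_image("wrist");t=get_image("top");pickle.dump((w,t),open("im7.pkl","wb"))
s=read_state();print(s["clock"],s["position"],R.from_quat(s["ee_rot"]).as_matrix().round(3),s["joints"].round(3),s["contact_force"],s["gripper_width"],s["grasp_force"])
E
```

```text
16.525 [526.84657587  39.6962579   66.8048295 ] [[ 0.993  0.117 -0.002]
 [ 0.117 -0.993 -0.   ]
 [-0.002  0.    -1.   ]] [ 0.382  0.428 -0.449 -0.    -0.696  1.306] [-0.54064068 -1.58723959  6.17384097] 16.438646174434727 58.82769411429763
```

Post held at 16.5 mm, 59 N, and tool y lies along the rods. I'll slide to about 88 mm, then creep.

>>> carry_out --pt "0 0 0 0 8 0 -1" --pt "0 0 0 0 30 0 -1" --pt "0 0 0 0 55 0 -1" --pt "0 0 0 0 77 0 -1" --pt "0 0 0 0 88 0 -1"

```text
clock: 17.15
position: [537.1, -48.3, 66.8]
ee_rot: [0.998, 0.058, -0.001, 0.0]
contact_force: [-2.1, 2.5, 6.3]
gripper_width: 16.4
grasp_force: 59.0
```

>>> carry_out --pt "0 0 0 0 1 0 -1" --pt "0 0 0 0 2 0 -1" --pt "0 0 0 0 3 0 -1" --pt "0 0 0 0 4 0 -1"

```text
clock: 17.65
position: [537.4, -51.4, 66.8]
ee_rot: [0.998, 0.059, -0.001, 0.0]
contact_force: [-2.5, 1.2, 6.8]
gripper_width: 16.6
grasp_force: 59.0
```

```bash
cat > st.py <<'E'
from h import *
s=read_state();p=s["position"];d=np.array([.1167,-.9932,0])
print(s["clock"],p.round(2),"travel",(d@(p-[526.85,39.7,0])).round(2),"F along",(d@s["contact_force"]).round(2),s["contact_force"].round(2),s["grasp_force"].round(1))
E
python3 st.py
```

```text
Traceback (most recent call last):
  File "st.py", line 3, in <module>
    print(s["clock"],p.round(2),"travel",(d@(p-[526.85,39.7,0])).round(2),"F along",(d@s["contact_force"]).round(2),s["contact_force"].round(2),s["grasp_force"].round(1))
                                                                                                                                                ^^^^^^^^^^^^^^^^^^^^^^
AttributeError: 'float' object has no attribute 'round'
```

>>> carry_out --pt "0 0 0 0 1 0 -1" --pt "0 0 0 0 2 0 -1" --pt "0 0 0 0 2 0 -1"

```text
clock: 18.02
position: [537.7, -53.5, 66.8]
ee_rot: [0.998, 0.059, -0.001, 0.0]
contact_force: [-2.3, 1.0, 7.1]
gripper_width: 16.2
grasp_force: 59.0
```

>>> carry_out --pt "0 0 0 0 1 0 -1" --pt "0 0 0 0 2 0 -1" --pt "0 0 0 0 2 0 -1"

```text
clock: 18.4
position: [537.9, -55.4, 66.8]
ee_rot: [0.998, 0.059, -0.001, 0.0]
contact_force: [-2.5, 0.8, 7.0]
gripper_width: 16.5
grasp_force: 59.0
```

>>> carry_out --pt "0 0 0 0 1 0 -1" --pt "0 0 0 0 2 0 -1" --pt "0 0 0 0 2 0 -1"

```text
clock: 18.77
position: [538.1, -57.1, 66.8]
ee_rot: [0.998, 0.059, -0.001, -0.0]
contact_force: [-1.7, 2.8, 7.6]
gripper_width: 16.5
grasp_force: 59.0
```

>>> carry_out --pt "0 0 0 0 1 0 -1" --pt "0 0 0 0 2 0 -1" --pt "0 0 0 0 2 0 -1"

```text
clock: 19.15
position: [538.2, -58.1, 66.8]
ee_rot: [0.998, 0.059, -0.001, -0.001]
contact_force: [-3.4, 6.8, 8.0]
gripper_width: 16.7
grasp_force: 59.2
```

The ball is on the first ridge at about 97 mm, as predicted. I'll keep creeping.

>>> carry_out --pt "0 0 0 0 0.7 0 -1" --pt "0 0 0 0 1.5 0 -1" --pt "0 0 0 0 1.5 0 -1"

```text
clock: 19.52
position: [538.4, -60.1, 66.8]
ee_rot: [0.998, 0.059, -0.001, -0.0]
contact_force: [-2.3, 3.1, 7.5]
gripper_width: 16.3
grasp_force: 59.1
```

>>> carry_out --pt "0 0 0 0 0.7 0 -1" --pt "0 0 0 0 1.5 0 -1" --pt "0 0 0 0 1.5 0 -1"

```text
clock: 19.9
position: [538.7, -62.3, 66.8]
ee_rot: [0.998, 0.059, -0.001, 0.0]
contact_force: [-1.8, 1.0, 7.3]
gripper_width: 16.2
grasp_force: 59.0
```

>>> carry_out --pt "0 0 0 0 0.7 0 -1" --pt "0 0 0 0 1.5 0 -1" --pt "0 0 0 0 1.5 0 -1"

```text
clock: 20.27
position: [539.0, -64.4, 66.8]
ee_rot: [0.998, 0.059, -0.001, 0.0]
contact_force: [-1.2, -2.3, 6.0]
gripper_width: 16.3
grasp_force: 59.0
```

Force has reversed: the ball is past the first ridge's crest and drawing in. The notch lies about 3 mm on.

>>> carry_out --pt "0 0 0 0 0.6 0 -1" --pt "0 0 0 0 1.2 0 -1" --pt "0 0 0 0 1.2 0 -1"

```text
clock: 20.65
position: [539.2, -66.3, 66.8]
ee_rot: [0.998, 0.059, -0.001, 0.001]
contact_force: [-0.0, -5.5, 5.1]
gripper_width: 16.4
grasp_force: 59.1
```

>>> carry_out --pt "0 0 0 0 0.5 0 -1" --pt "0 0 0 0 1 0 -1" --pt "0 0 0 0 1 0 -1"

```text
clock: 21.02
position: [539.2, -66.8, 66.8]
ee_rot: [0.998, 0.059, -0.001, 0.001]
contact_force: [-1.5, -2.3, 6.0]
gripper_width: 16.3
grasp_force: 59.1
```

>>> carry_out --pt "0 0 0 0 0.6 0 -1" --pt "0 0 0 0 0.6 0 -1" --pt "0 0 0 0 0.6 0 -1" --pt "0 0 0 0 0.6 0 -1"

```text
clock: 21.52
position: [539.2, -67.0, 66.8]
ee_rot: [0.998, 0.059, -0.001, 0.0]
contact_force: [-1.1, -0.2, 5.9]
gripper_width: 16.5
grasp_force: 59.1
```

```bash
python3 - <<'E'
from h import *
w=get_image("wrist");t=get_image("top");s0=get_image("scene")
s=read_state();print(s["clock"],s["position"],s["contact_force"],np.abs(s["joint_vel"]).max())
a=cv2.resize(w["color"],(400,300));k=cv2.resize(t["color"][170:230,180:340],(800,300),interpolation=cv2.INTER_CUBIC)
b=cv2.resize(s0["color"][200:300,160:293],(400,300),interpolation=cv2.INTER_CUBIC)
cv2.imwrite("pics/p7.png",np.vstack([np.hstack([a,b]),k]))
E
```

```text
21.675 [539.2284276  -66.95149487  66.79508937] [-1.91099748 -0.59271457  7.24689143] 0.001145611110780879
```

View pics/p7.png

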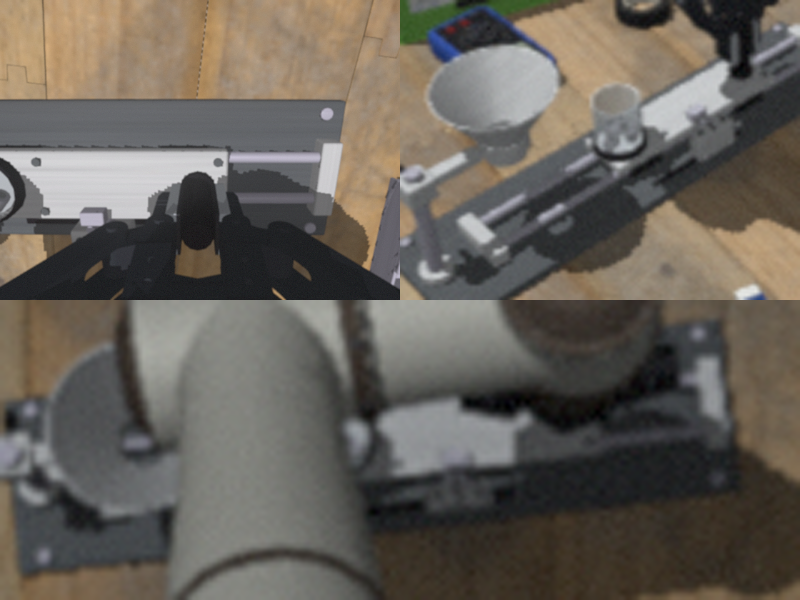

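The views show the ball housing lined up with the notch block's mark at (455,460), the jar clear of the funnel with spacers in it, and nothing spilled. Force along the rods is about 0 and the arm is at rest, still gripping.

```bash
python3 -c "
from bench import *
print(job_done())"
```

```text
the job is handed in; nothing more can be done
None
```

I tipped the spacers into the jar, set the empty scoop back upright on the table, and slid the carriage into the notch. The post is still gripped and the carriage is at rest with about 0 N along the rods. I could see only three of the five spacers in the jar; the other two are inferred from the empty scoop, the clear funnel and no sign of a spill.

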